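# Hold the setting plate home in the dial edge gauge for zeroing

## Robot

A 6-joint arm with a two-finger parallel gripper is mounted at the origin on a cart in front of the work surface, level with it; the furniture and walls round the work are solid. World frame = base frame: x ahead of the robot, y to its left, z up, the work surface at z = 0. Lengths are in m, angles in rad, forces in N, time in s.
With the tool pointing down it reaches from about 0.3 to 0.775 m from the base axis. Payload 14.6 kg.
Tool frame: the origin (TCP) lies midway between the tips of the shut fingers; the grasp point (between the pads) lies 19 mm behind it (ctrl.tcp_to_grasp is the distance from the TCP to the grasp point, in m); x points along the fingers, y is the direction in which the jaws open and shut, and the axes are right-handed (so a half turn about x gives the same grasp; the last joint's range is limited). The gripper opens to 94 mm and grips with 3 to 60 N. Pads are 16 mm wide; open, the fingers measure 119 mm over their backs; the gripper's body (75 mm by 177 mm) begins 78 mm behind the grasp point.
Start: joints at [1.164, 0.3, 1.521, -0, 1.321, -0.067], TCP at [0.183, 0.519, 0.205] pointing down, gripper open.
Joint ranges: [-3.03, 3.03], [-0.79, 2.21], [0.23, 2.52], [-1.04, 4.18], [0, 3.07], [-2.55, 2.55]. Speed limits (rad/s): [2.22, 2.22, 2.57, 3.14, 3.14, 3.14].

## Interface

Orientations are given as [roll, pitch, yaw] about the fixed x, y, z axes, in that order (R = Rz(yaw) Ry(pitch) Rx(roll)).
In Python, from station import ctrl gives the robot as it stands.
- The arm moves only by the tool jog_arm, never from a script. Its argument "rows" is one flat list of numbers, 7 for each row, row after row: the shift along the world's x, y, z in m, then the turn, a rotation vector about the world's x, y, z in degrees, then the closure, from 0 (fully open) to 1 (shut). A call has 1 to 8 rows; each row shifts and turns the commanded pose from where the row before left it; what a row does not reach is not made up. A row lasts 1/12 s, in which the tool goes at most 41.7 mm and 7.16 degrees, less where a joint would pass 70% of its speed; a pose out of reach is approached as far as the arm can. A call with a gripper value outside its range is refused whole. The fingers move at their own pace and stop on an object; "squeeze" is the grip in N (left out, the last holds). Time passes only in rows, so rows that do not move let the fingers close. It gives the time, the measured TCP pose, the force and the opening at its end, in the units of the state.
- ctrl.get_obs(): the state, without advancing time (a new reading comes with each control period).
- ctrl.camera(name): name is "side" or "top" or "wrist"; returns (picture, depth): 384x512x3 uint8, red, green, blue; 384x512 float32, m along the optical axis (not along the pixel's ray), 0 where there is no reading.
- ctrl.camera_model(name): a dict with "K" (3x3 intrinsics, pixels), "extrinsics" (4x4, takes a point from camera to world coordinates). Camera axes: x right, y down, z forward; pixel columns grow to the right and rows downward; lengths in m; the calibration is good to about 2 mm. A picture is of the moment at which its call begins: read the wrist's pose just before it. camera_model takes no time and is no camera call; for the wrist camera it gives the pose at the moment of the call.
- ctrl.hand_in(): hands the job in, once; it reports no verdict.
The state is a dict: "time_s": time; "qpos": joint angles; "joint_vel": joint speeds; "tau": joint torques, N m; "ee_pos": TCP position; "eef_rot": TCP orientation; "force": force on the tool from outside, world axes, zero at the start; "moment": the same for the moment, N m; "grip_width": finger opening in m.
Only numpy, scipy, OpenCV 4.12 (cv2) and the standard library are available. Lean on these libraries where they do the work, as an engineer would, in place of code of your own. Each camera call takes 0.05 s, during which the arm holds its last target.

## Task

Get the dial edge gauge ready to be zeroed: pick up the bare steel setting plate, lay it flat on the gauge's bed and slide it lengthwise into the slot between the guide rails, then press it on against the sprung dial plunger until its leading edge is fully home and square against both fixed stops. Finish while still holding it there with a steady, moderate push (the spring would throw it back out) so that a colleague can zero the dial; do not let go, and leave the pot, the black tile and the sanding block on the bench where they are.

Things in the scene. Friction and masses are not known exactly. Their poses are not given: they have to be found in the camera images.
- plate_mid (a point): Centre (half-way up) of the loose ground steel setting plate: flat slab 90 mm long, 60 mm wide, 12 mm thick, about 0.4 kg, two small dark holes in its upper face; starts flat on the bench. x axis along the 90 mm length, y across the 60 mm width, z up. Either end may go in first.
- gauge: Dial edge gauge, fixed to the bench, 104 mm wide. Origin at bench height, on its centre line, in the plane of the stop faces. x axis level: the way the plate is pushed in, towards the dial; z up. The bed is 14 mm above the bench. With the plate home, the plate's centre is at x = -45 mm, y = 0, z = 20 mm, and 48 mm of it stand out of the mouth for the fingers.
- slot_mouth (a point): Middle of the slot's mouth, at bed height (14 mm), 42 mm in front of the stops (gauge x = -42 mm); axes as the gauge. The slot is 62 mm wide and 14 mm high under overhanging strips (strip tops 19 mm above the bed); for the first 10 mm its side cheeks flare outwards. Its rails are 18 mm wide each side.
- tongue_end (a point): Front end of the bed's tongue, at bed height (14 mm), gauge x = -90 mm; axes as the gauge. The tongue is 30 mm wide and runs from here to the mouth, level with the bed: the plate rests on it while the fingers straddle it on the plate's long sides; beside it there is bare bench, 14 mm lower.
- stops: Stop block of the gauge (40 mm high, gauge x = 10 to 32 mm) with two fixed stop buttons: steel pins 10 mm across with flat faces at gauge x = 0, y = +21 and -21 mm, 20 mm above the bench. Origin and axes as the gauge. A total push of about 10 to 40 N seats the plate on them. Behind it the round dial, 58 mm across and 34 mm high, lies face up, to gauge x = 105 mm.
- plunger (a joint): Travel (m) of the sprung dial plunger, 9 mm across, on the centre line between the stop buttons, 20 mm above the bench. 0 = out, tip 8 mm in front of the stop faces (gauge x = -8 mm); grows as pushed in; 0.008 with the plate on the stops. Spring about 3 N at first touch, 8 N at the stops; any further push is carried by the stops.
- parts_pot: Round screw-lid pot, 45 mm across, 43 mm high, a bystander on the bench. Origin at the centre of its underside.
- gloss_tile: Black glass tile in a dark frame, 62 x 88 x 13 mm, lying on the bench, a bystander. Origin at the centre of its underside.
- sanding_block: Cork sanding block, 48 x 85 x 25 mm, lying on the bench, a bystander. Origin at the centre of its underside.

How it is judged:
By the outcome, as a careful person would: the job done as asked, in the order asked, and still so for the second after the job is handed in, while the arm keeps its last pose, push and grip.
It also fails if it takes over 43 s, if anything falls off the work surface, if the arm or the gripper's body presses on something with over 40 N, if the wrist force passes 120 N, or if a joint passes its speed limit or range.

## Working session

There is one attempt and no reset: what is moved stays moved. The work goes in short steps, Python scripts to look and compute and a tool call to move; the robot and the scene stay as the last step left them, time stands still between calls to the robot, and variables do not carry over. Pictures are saved under pics/ and viewed, and the job is handed in when it is done.

Besides the shell and the picture viewer there is one more tool, called after ">>>" in YAML: its name, and indented under it one key for each argument. jog_arm: Moves the arm, as the interface text tells. Its arguments: {"type":"object","properties":{"rows":{"type":"array"},"squeeze":{"type":"number"}},"required":["rows"]}

```bash
mkdir -p pics; ls; python3 - <<'E'
from station import ctrl
import cv2,numpy as np,pickle
o=ctrl.get_obs();print(o, ctrl.tcp_to_grasp)
d={}
for n in ["top","side","wrist"]:
    m=ctrl.camera_model(n);p,z=ctrl.camera(n);d[n]=(m,p,z)
    cv2.imwrite(f"pics/{n}0.png",p[:,:,::-1]);print(n,m)
pickle.dump(d,open("d0.pkl","wb"))
E
```

```text
pics
{'time_s': 0.0, 'qpos': array([ 1.16440327e+00,  3.00485726e-01,  1.52159377e+00,  4.46095564e-06,
        1.32067855e+00, -6.65879325e-02]), 'joint_vel': array([-7.49004101e-04,  2.42574252e-03, -6.07197525e-04, -4.43998800e-05,
        8.37504083e-05, -1.03468091e-03]), 'tau': array([ 6.75143256e-04, -5.31804836e+01, -3.52735126e+01,  7.08563067e-02,
        2.44116521e-02, -6.48323976e-05]), 'ee_pos': array([0.18320811, 0.51831042, 0.20487293]), 'eef_rot': array([-1.64109189,  1.56963093, -1.98089811]), 'force': array([-0.38454858,  0.43647026, -0.09516644]), 'moment': array([ 0.00158584,  0.00872471, -0.04182095]), 'grip_width': 0.09395485235688135} 0.0188
top {'K': array([[437.01765511,   0.        , 255.14858527],
       [  0.        , 437.01765511, 196.96956268],
       [  0.        ,   0.        ,   1.        ]]), 'extrinsics': array([[ 0.02929909, -0.98449018,  0.17297588,  0.15955471],
       [-0.99952079, -0.02712646,  0.01491145,  0.02422907],
       [-0.00998795, -0.17332988, -0.98481318,  1.67225024],
       [ 0.        ,  0.        ,  0.        ,  1.        ]])}
s
[... 247 characters left out ...]
[-0.5870979 , -0.38411393,  0.71258161, -1.13169285],
       [-0.01668307, -0.87432837, -0.48504802,  0.820899  ],
       [ 0.        ,  0.        ,  0.        ,  1.        ]])}
wrist {'K': array([[277.63368495,   0.        , 253.63717305],
       [  0.        , 277.63368495, 187.57325314],
       [  0.        ,   0.        ,   1.        ]]), 'extrinsics': array([[ 3.33808800e-01,  9.04305566e-01,  2.66088571e-01,
         1.05221522e-01],
       [ 9.42640276e-01, -3.19934767e-01, -9.52420817e-02,
         5.45924323e-01],
       [-9.96959686e-04,  2.82618449e-01, -9.59231890e-01,
         3.84274380e-01],
       [ 0.00000000e+00,  0.00000000e+00,  0.00000000e+00,
         1.00000000e+00]])}
```

View pics/top0.png

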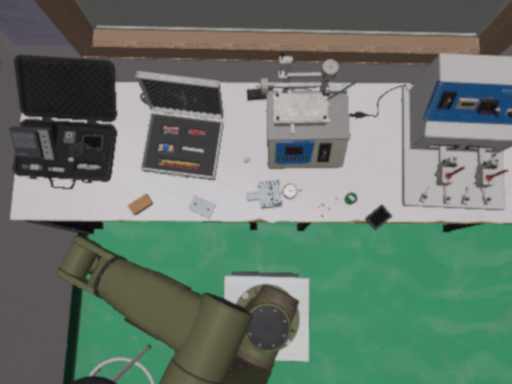

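View pics/side0.png

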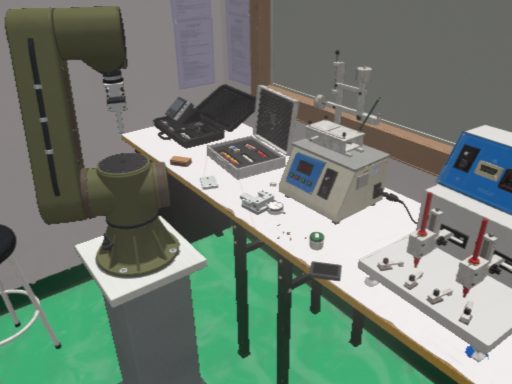

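View pics/wrist0.png

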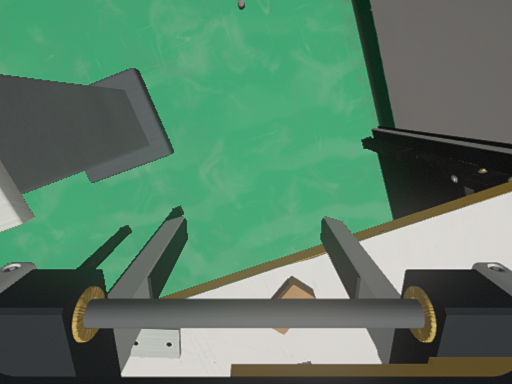

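```bash
cat > h.py <<'E'
import numpy as np
def ray(m,u,v,z):
    K,E=m["K"],m["extrinsics"]
    d=E[:3,:3]@np.linalg.solve(K,[u,v,1.]);c=E[:3,3]
    return c+d*(z-c[2])/d[2]
def proj(m,P):
    E=m["extrinsics"];q=E[:3,:3].T@(np.asarray(P)-E[:3,3]);r=m["K"]@q
    return r[:2]/r[2]
E
python3 - <<'E'
import pickle,cv2,numpy as np
from h import *
d=pickle.load(open("d0.pkl","rb"));m,p,z=d["top"]
c=p[170:225,180:310];cv2.imwrite("pics/t1.png",cv2.resize(c[:,:,::-1],None,fx=6,fy=6,interpolation=cv2.INTER_CUBIC))
for u,v in [(202,206),(265,194),(290,190),(140,204),(351,198),(378,216)]:print(u,v,ray(m,u,v,0.01),z[v,u])
m,p,z=d["side"]
c=p[165:220,190:300];cv2.imwrite("pics/s1.png",cv2.resize(c[:,:,::-1],None,fx=7,fy=7,interpolation=cv2.INTER_CUBIC))
E
```

```text
202 206 [0.41056314 0.25307798 0.01      ] 1.6867557
265 194 [0.46421879 0.01166616 0.01      ] 1.6849644
290 190 [ 0.4826081  -0.08463081  0.01      ] 1.659977
140 204 [0.41171505 0.49310944 0.01      ] 1.6679391
351 198 [ 0.45765962 -0.31982941  0.01      ] 1.6501309
378 216 [ 0.39062924 -0.42216101  0.01      ] 1.6671276
```

View pics/t1.png

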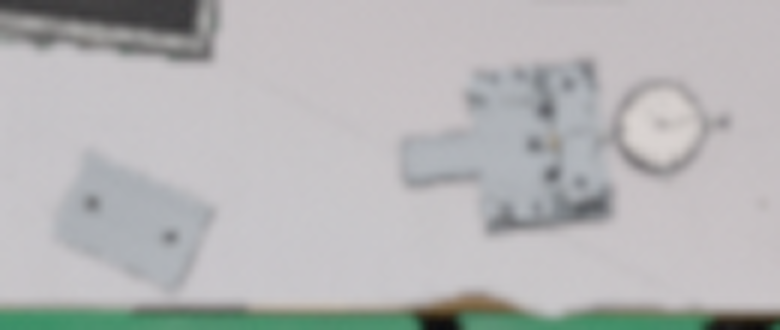

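View pics/s1.png

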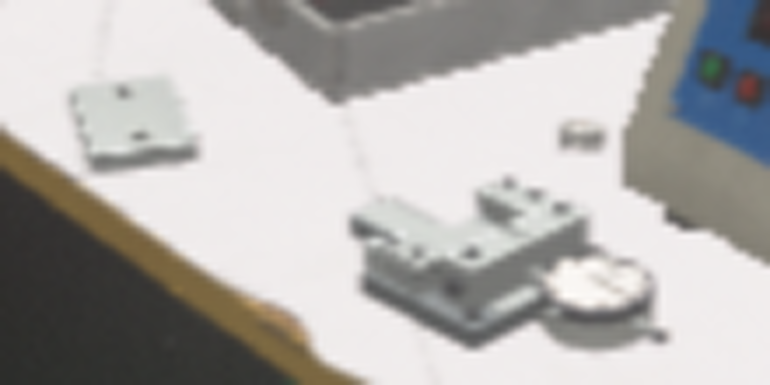

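```bash
python3 - <<'E'
from station import ctrl
from h import *
import pickle
from scipy.spatial.transform import Rotation as R
d=pickle.load(open("d0.pkl","rb"));o=ctrl.get_obs();print(o['time_s'])
r=R.from_euler('xyz',o['eef_rot']).as_matrix();print(r.round(4))
y=r[:,1];print("jaw ang",np.degrees(np.arctan2(y[1],y[0])))
E=d["wrist"][0]["extrinsics"];print("cam in tool",r.T@(E[:3,3]-o['ee_pos']))
m=d["top"][0]
c=lambda a,b,z:ray(m,180+(a-2.5)/6,170+(b-2.5)/6,z)
h1,h2=c(92,203,.012),c(170,237,.012);print(h1,h2,"mid",(h1+h2)/2,np.degrees(np.arctan2(*(h2-h1)[[1,0]])),np.linalg.norm(h1-h2))
t=[c(402,140,.014),c(405,185,.014)];t=(t[0]+t[1])/2;dc=c(660,127,.034);print("tongue",t,"dial",dc,np.degrees(np.arctan2(*(dc-t)[[1,0]])),np.linalg.norm(dc-t))
E
```

```text
0.15
[[-3.000e-04  3.333e-01  9.428e-01]
 [-8.000e-04  9.428e-01 -3.333e-01]
 [-1.000e+00 -8.000e-04 -0.000e+00]]
jaw ang 70.52987021493671
cam in tool [-0.1792194  -0.0001897  -0.08275556]
[0.41956242 0.28062678 0.012     ] [0.39891714 0.22943975 0.012     ] mid [0.40923978 0.25503326 0.012     ] -111.9657055599007 0.05519366060923991
tongue [0.45113961 0.08141233 0.014     ] dial [ 0.47498857 -0.08151722  0.034     ] -81.67241916832685 0.1658758909333709
```

```bash
python3 - <<'E'
from h import *
import pickle
d=pickle.load(open("d0.pkl","rb"));m,p,z=d["top"]
E,K=m["extrinsics"],m["K"]
v,u=np.mgrid[:384,:512];P=np.stack([(u-K[0,2])/K[0,0]*z,(v-K[1,2])/K[1,1]*z,z],-1)@E[:3,:3].T+E[:3,3]
for lo,hi in [(-.15,-.05),(-.05,0),(0,.05),(.05,.1),(.1,.15),(.15,.2),(.2,.3),(.3,.36)]:
    s=(P[...,1]>lo)&(P[...,1]<hi)&(P[...,0]>.36)&(P[...,0]<.75)&(z>0)
    print(lo,hi,[(round(.36+.04*i,2),round(float(P[...,2][s&(P[...,0]>.36+.04*i)&(P[...,0]<=.4+.04*i)].max(initial=-1)),3)) for i in range(9)])
E
```

```text
-0.15 -0.05 [(0.36, 0.012), (0.4, 0.018), (0.44, 0.043), (0.48, 0.046), (0.52, 0.012), (0.56, 0.149), (0.6, 0.24), (0.64, 0.271), (0.68, 0.271)]
-0.05 0 [(0.36, 0.009), (0.4, 0.047), (0.44, 0.049), (0.48, 0.045), (0.52, 0.014), (0.56, 0.129), (0.6, 0.205), (0.64, 0.28), (0.68, 0.282)]
0 0.05 [(0.36, 0.008), (0.4, 0.039), (0.44, 0.028), (0.48, 0.04), (0.52, 0.008), (0.56, 0.127), (0.6, 0.204), (0.64, 0.205), (0.68, 0.207)]
0.05 0.1 [(0.36, 0.008), (0.4, 0.009), (0.44, 0.022), (0.48, 0.01), (0.52, 0.012), (0.56, 0.017), (0.6, 0.02), (0.64, 0.01), (0.68, 0.011)]
0.1 0.15 [(0.36, 0.012), (0.4, 0.009), (0.44, 0.008), (0.48, 0.009), (0.52, 0.009), (0.56, 0.01), (0.6, 0.011), (0.64, 0.009), (0.68, 0.012)]
0.15 0.2 [(0.36, 0.01), (0.4, 0.013), (0.44, 0.009), (0.48, 0.012), (0.52, 0.011), (0.56, 0.051), (0.6, 0.054), (0.64, 0.054), (0.68, 0.056)]
0.2 0.3 [(0.36, 0.02), (0.4, 0.022), (0.44, 0.019), (0.48, 0.059), (0.52, 0.058), (0.56, 0.064), (0.6, 0.05), (0.64, 0.052), (0.68, 0.051)]
0.3 0.36 [(0.36, 0.013), (0.4, 0.018), (0.44, 0.008), (0.48, 0.05), (0.52, 0.058), (0.56, 0.049), (0.6, 0.049), (0.64, 0.049), (0.68, 0.048)]
```

>>> jog_arm:
  rows: [0.0217, -0.0318, 0, 0, 0, -6.2, 0, 0.0217, -0.0318, 0, 0, 0, -6.2, 0, 0.0217, -0.0318, 0, 0, 0, -6.2, 0, 0.0217, -0.0318, 0, 0, 0, -6.2, 0, 0.0217, -0.0318, 0, 0, 0, -6.2, 0, 0.0217, -0.0318, 0, 0, 0, -6.2, 0, 0.0217, -0.0318, 0, 0, 0, -6.2, 0, 0.0217, -0.0318, 0, 0, 0, -6.2, 0]

```text
time_s: 0.82
ee_pos: [0.3575, 0.2624, 0.2055]
eef_rot: [1.659, 1.571, 0.448]
force: [0.9, 1.3, 0.0]
grip_width: 0.0938
```

>>> jog_arm:
  rows: [0.0217, -0.0318, 0, 0, 0, -6.2, 0, 0.0217, -0.0318, 0, 0, 0, -6.2, 0, 0, 0, 0, 0, 0, 0, 0, 0, 0, 0, 0, 0, 0, 0, 0, 0, 0, 0, 0, 0, 0]

```text
time_s: 1.23
ee_pos: [0.4001, 0.2007, 0.2053]
eef_rot: [-1.83, 1.57, 3.032]
force: [0.8, 0.3, 0.3]
grip_width: 0.094
```

```bash
cat > snap.py <<'E'
import sys,pickle,cv2
from station import ctrl
from scipy.spatial.transform import Rotation as R
import numpy as np
def snap(name,tag):
    o=ctrl.get_obs();m=ctrl.camera_model(name);p,z=ctrl.camera(name)
    pickle.dump((o,m,p,z),open(f"{tag}.pkl","wb"));cv2.imwrite(f"pics/{tag}.png",p[:,:,::-1])
    y=R.from_euler('xyz',o['eef_rot']).as_matrix()[:,1]
    print(o['time_s'],o['ee_pos'],'jaw',np.degrees(np.arctan2(y[1],y[0])),o['grip_width'],o['force'],abs(o['joint_vel']).max())
snap(sys.argv[1],sys.argv[2])
E
python3 snap.py wrist w1
```

```text
1.2333 [0.40008136 0.2007144  0.20532122] jaw 8.566338627747406 0.09398830952334704 [0.83553469 0.33971937 0.26366419] 0.03099830450267608
```

View pics/w1.png

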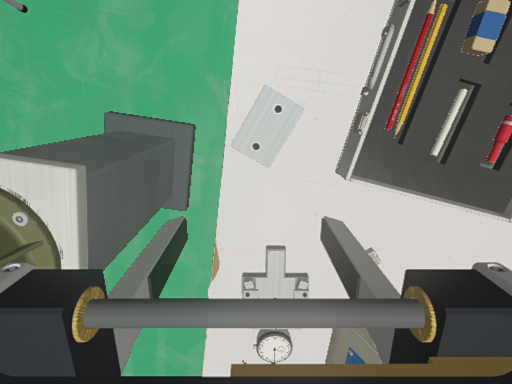

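Plate visible at (267,127), holes at (278,109) and (256,147); the gauge is partly behind the wrist bar at (276,290). Moving on to see the gauge.

>>> jog_arm:
  rows: [0.009, -0.035, 0, 0, 0, 0, 0, 0.009, -0.035, 0, 0, 0, 0, 0, 0.009, -0.035, 0, 0, 0, 0, 0, 0.009, -0.035, 0, 0, 0, 0, 0, 0.009, -0.035, 0, 0, 0, 0, 0, 0.009, -0.035, 0, 0, 0, 0, 0, 0, 0, 0, 0, 0, 0, 0, 0, 0, 0, 0, 0, 0, 0]

```text
time_s: 1.95
ee_pos: [0.4543, -0.0094, 0.2053]
eef_rot: [-2.098, 1.57, 2.763]
force: [-0.1, 0.5, 1.0]
grip_width: 0.0938
```

```bash
python3 snap.py wrist w2
python3 - <<'E'
import pickle,cv2
from h import *
o,m,p,z=pickle.load(open("w1.pkl","rb"))
roi=p[75:180,222:315].astype(int)
# plate vs white bench
hsv=cv2.cvtColor(p,cv2.COLOR_RGB2HSV)
print(p[60,250],p[127,250],p[127,285],p[160,262])
c=p[70:180,215:325];cv2.imwrite("pics/w1c.png",cv2.resize(c[:,:,::-1],None,fx=5,fy=5,interpolation=cv2.INTER_CUBIC))
c=pickle.load(open("w2.pkl","rb"))[2][60:240,180:340];cv2.imwrite("pics/w2c.png",cv2.resize(c[:,:,::-1],None,fx=3.3,fy=3.3,interpolation=cv2.INTER_CUBIC))
E
```

```text
1.95 [ 0.45432868 -0.00943838  0.20525123] jaw 8.514736025231606 0.09384774801911432 [-0.11619637  0.50867496  0.99504925] 0.04860253512782435
[220 218 214] [195 201 196] [195 200 198] [195 199 193]
```

View pics/w2.png

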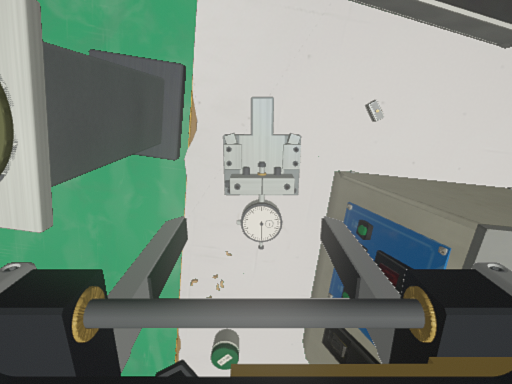

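View pics/w1c.png

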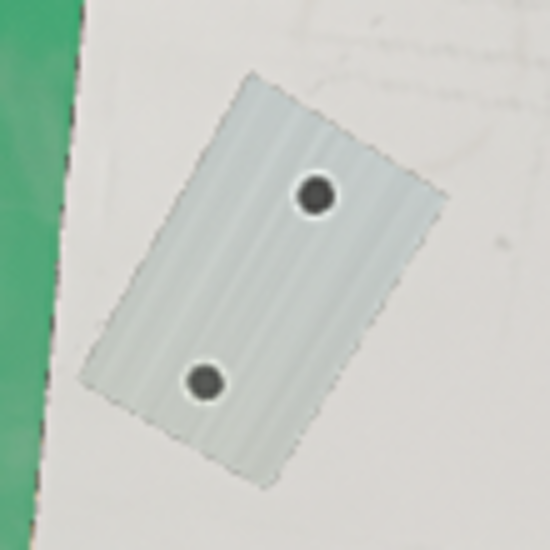

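View pics/w2c.png

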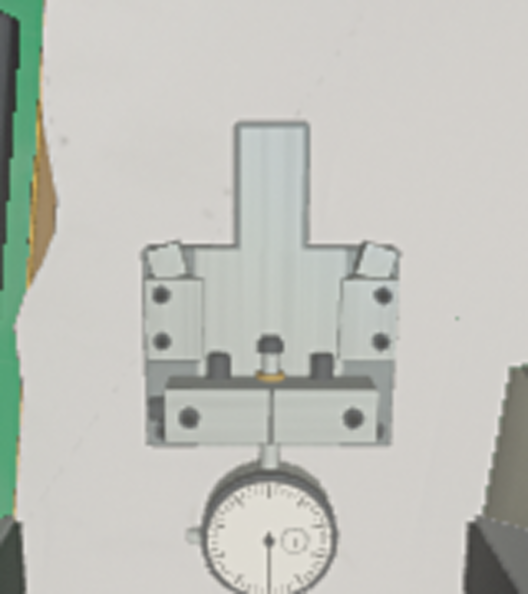

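```bash
python3 - <<'E'
import pickle,cv2
from h import *
o,m,p,z=pickle.load(open("w1.pkl","rb"))
q=p.astype(int);mask=((q[...,1]-q[...,0]>=2)&(q.sum(2)>330)&(q[...,1]-q[...,0]<12)|0).astype(np.uint8)
mk=np.zeros_like(mask);mk[80:175,228:310]=mask[80:175,228:310]
mk=cv2.morphologyEx(mk,cv2.MORPH_CLOSE,np.ones((9,9)));mk=cv2.morphologyEx(mk,cv2.MORPH_OPEN,np.ones((5,5)))
cs=cv2.findContours(mk,cv2.RETR_EXTERNAL,cv2.CHAIN_APPROX_NONE)[0];c=max(cs,key=cv2.contourArea)[:,0]
W=np.array([ray(m,u,v,.012)[:2] for u,v in c]);r=cv2.minAreaRect((W*1000).astype(np.float32));print("minrect mm",r)
f=lambda a,b,zz:ray(m,215+(a-2)/5,70+(b-2)/5,zz)
C=[f(*x,.012) for x in [(250,72),(448,197),(267,490),(80,380)]]
L=[np.linalg.norm(C[i]-C[i-1])*1000 for i in range(4)];print("corner lens",L,"centre",np.mean(C,0))
for a,b in [(1,2),(0,3)]:
    t=C[b]-C[a];print(np.degrees(np.arctan2(t[1],t[0])))
h=[f(315,195,.012),f(205,382,.012)];t=h[1]-h[0];print("holes",np.mean(h,0),np.linalg.norm(t),np.degrees(np.arctan2(t[1],t[0])))
o,m,p,z=pickle.load(open("w2.pkl","rb"))
g=lambda a,b,zz:ray(m,180+(a-1.2)/3.3,60+(b-1.2)/3.3,zz)
pts=dict(tl=g(236,123,.014),tr=g(308,123,.014),pinL=g(217,352,.024),pinR=g(320,352,.024),plun=g(270,336,.024),dial=g(268,540,.034),bl=g(147,444,.014),br=g(391,444,.014),s1=g(162,295,.033),s2=g(383,295,.033),s3=g(162,341,.033),s4=g(380,341,.033),b1=g(189,418,.04),b2=g(353,418,.04))
for k,v in pts.items():print(k,(v*1000).round(1))
T=(pts['tl']+pts['tr'])/2;D=pts['dial'];print("len",np.linalg.norm((D-T)[:2]),"ang",np.degrees(np.arctan2(*(D-T)[[1,0]])))
for a,b in [('tl','tr'),('pinL','pinR'),('s1','s2'),('s3','s4'),('b1','b2'),('bl','br')]:
    t=pts[b]-pts[a];mid=(pts[a]+pts[b])/2
    print(a,"w",np.linalg.norm(t),"gauge x ang",np.degrees(np.arctan2(t[1],t[0]))-90,"mid",mid,"dist from T",np.linalg.norm((mid-T)[:2]))
E
```

```text
minrect mm ((408.2919921875, 257.5314025878906), (89.54342651367188, 59.602447509765625), 67.70764923095703)
corner lens [np.float64(89.46325683835344), np.float64(59.74484076810889), np.float64(89.72295118822367), np.float64(58.81479275384965)] centre [0.40840543 0.25759168 0.012     ]
-112.02151364883123
-111.42564837185576
holes [0.40821852 0.25748367 0.012     ] 0.0559045354890607 -111.88064597912339
tl [437.1  82.4  14. ]
tr [464.5  86.5  14. ]
pinL [442.4  -5.5  24. ]
pinR [483.3   0.6  24. ]
plun [462.4   4.1  24. ]
dial [474.4 -78.9  34. ]
bl [418.6 -51.5  14. ]
br [521.  -36.2  14. ]
s1 [418.4  15.4  33. ]
s2 [502.4  28.   33. ]
s3 [420.6  -2.4  33. ]
s4 [504.6  10.2  33. ]
b1 [435.2 -29.8  40. ]
b2 [498.7 -20.3  40. ]
len 0.16500971643199228 ang -81.80174319968168
tl w 0.0276957000915889 gauge x ang -81.52027927977134 mid [0.45083713 0.08441355 0.014     ] dist from T 0.0
pinL w 0.041326778011521015 gauge x ang -81.51183498164295 mid [ 0.46283908 -0.00243947  0.024     ] dist from T 0.08767834954662392
s1 w 0.08493636138573521 gauge x ang -81.5140484964065 mid [0.46037985 0.02171385 0.033     ] dist from T 0.06342172645636526
s3 w 0.08499101945147787 gauge x ang -81.51226830766772 mid [0.46260539 0.00388556 0.033     ] dist from T 0.08138334655388985
b1 w 0.0642143501520932 gauge x ang -81.50917075095713 mid [ 0.46696572 -0.02501366  0.04      ] dist from T 0.11060942870925505
bl w 0.10361204047102959 gauge x ang -81.50808994389713 mid [ 0.46979002 -0.04382624  0.014     ] dist from T 0.1296327757835331
```

>>> jog_arm:
  rows: [-0.0047, 0.0359, -0.01, 0, 0, -3.8, 0, -0.0047, 0.0359, -0.01, 0, 0, -3.8, 0, -0.0047, 0.0359, -0.01, 0, 0, -3.8, 0, -0.0047, 0.0359, -0.01, 0, 0, -3.8, 0, -0.0047, 0.0359, -0.01, 0, 0, -3.8, 0, -0.0047, 0.0359, -0.01, 0, 0, -3.8, 0, -0.0047, 0.0359, -0.01, 0, 0, -3.8, 0, -0.0047, 0.0359, -0.01, 0, 0, -3.8, 0]

```text
time_s: 2.67
ee_pos: [0.4146, 0.2813, 0.1252]
eef_rot: [2.886, 1.57, 0.934]
force: [0.4, -0.4, 0.2]
grip_width: 0.0942
```

>>> jog_arm:
  rows: [0, 0, -0.03, 0, 0, 0, 0, 0, 0, -0.03, 0, 0, 0, 0, 0, 0, -0.03, 0, 0, 0, 0, 0, 0, 0, 0, 0, 0, 0]

```text
time_s: 3.0
ee_pos: [0.4128, 0.2781, 0.0309]
eef_rot: [-0.685, 1.563, -2.633]
force: [-1.6, 0.4, -0.2]
grip_width: 0.094
```

```bash
python3 snap.py wrist w3
```

```text
3.0 [0.41276049 0.27812587 0.03085988] jaw -21.659751121825344 0.09396229928595119 [-1.57545268  0.43843735 -0.1710137 ] 0.12430700502363798
```

View pics/w3.png

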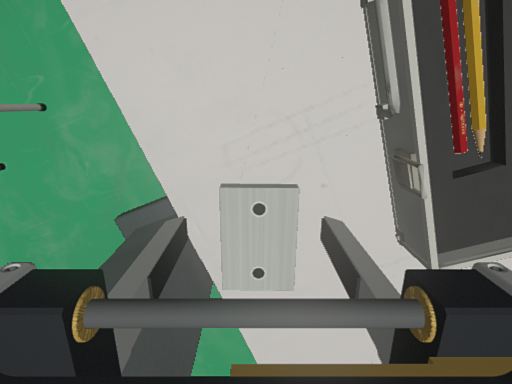

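>>> jog_arm:
  rows: [0, 0, -0.015, 0, 0, 0, 0, 0, 0, 0, 0, 0, 0, 0, 0, 0, 0, 0, 0, 0, 0, 0, 0, 0, 0, 0, 0, 0]

```text
time_s: 3.38
ee_pos: [0.4171, 0.2785, 0.0222]
eef_rot: [2.492, 1.569, 0.54]
force: [-1.0, -0.5, 0.0]
grip_width: 0.0939
```

```bash
python3 snap.py wrist w4; python3 - <<'E'
import pickle,cv2
from h import *
c=pickle.load(open("w4.pkl","rb"))[2][170:310,180:340];cv2.imwrite("pics/w4c.png",cv2.resize(c[:,:,::-1],None,fx=4,fy=4,interpolation=cv2.INTER_CUBIC))
E
```

```text
3.3833 [0.41713894 0.27845184 0.02218325] jaw -21.837071586471236 0.0939358887685839 [-0.98855084 -0.45506506  0.02854605] 0.007675777638781352
```

View pics/w4c.png

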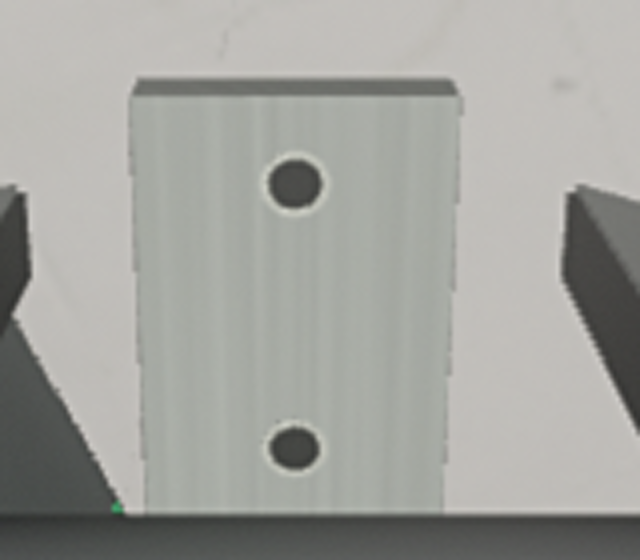

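>>> jog_arm:
  rows: [0, 0, -0.01, 0, 0, 0, 0, 0, 0, -0.009, 0, 0, 0, 0, 0, 0, 0, 0, 0, 0, 0, 0, 0, 0, 0, 0, 0, 0]

```text
time_s: 3.77
ee_pos: [0.4165, 0.2776, 0.0007]
eef_rot: [-0.69, 1.57, -2.642]
force: [-0.2, -0.3, 0.1]
grip_width: 0.0938
```

>>> jog_arm:
  rows: [0, 0, 0, 0, 0, 0, 1, 0, 0, 0, 0, 0, 0, 1, 0, 0, 0, 0, 0, 0, 1, 0, 0, 0, 0, 0, 0, 1, 0, 0, 0, 0, 0, 0, 1, 0, 0, 0, 0, 0, 0, 1]
  squeeze: 50

```text
time_s: 4.27
ee_pos: [0.4167, 0.2777, 0.0014]
eef_rot: [-0.845, 1.571, -2.797]
force: [0.0, -0.4, -1.5]
grip_width: 0.0596
```

>>> jog_arm:
  rows: [0, 0, 0.02, 0, 0, 0, 1, 0, 0, 0.03, 0, 0, 0, 1, 0.0047, -0.0255, 0, 0, 0, 5.05, 1, 0.0047, -0.0255, 0, 0, 0, 5.05, 1, 0.0047, -0.0255, 0, 0, 0, 5.05, 1, 0.0047, -0.0255, 0, 0, 0, 5.05, 1, 0.0047, -0.0255, 0, 0, 0, 5.05, 1, 0.0047, -0.0255, 0, 0, 0, 5.05, 1]

```text
time_s: 4.93
ee_pos: [0.4447, 0.1235, 0.0512]
eef_rot: [-1.669, 1.57, -3.088]
force: [0.5, -0.6, -4.0]
grip_width: 0.0595
```

>>> jog_arm:
  rows: [0, 0, 0, 0, 0, 0, 1, 0, 0, 0, 0, 0, 0, 1, 0, 0, 0, 0, 0, 0, 1]

```text
time_s: 5.18
ee_pos: [0.4447, 0.125, 0.0513]
eef_rot: [-1.953, 1.57, 2.905]
force: [0.8, 1.2, -2.5]
grip_width: 0.0597
```

```bash
python3 snap.py wrist w5;python3 snap.py side s5; python3 - <<'E'
import pickle,cv2
c=pickle.load(open("s5.pkl","rb"))[2][140:220,180:300];cv2.imwrite("pics/s5c.png",cv2.resize(c[:,:,::-1],None,fx=6,fy=6,interpolation=cv2.INTER_CUBIC))
E
```

```text
5.1833 [0.44473001 0.12496926 0.05130935] jaw 8.333244471560976 0.059676928367489585 [ 0.80584264  1.16331916 -2.51238516] 0.018083958540986707
5.2333 [0.4446913  0.125302   0.05132848] jaw 8.384888527096477 0.05895759919730882 [-0.72331497  0.50139054 -3.1877268 ] 0.010867719449906478
```

View pics/w5.png

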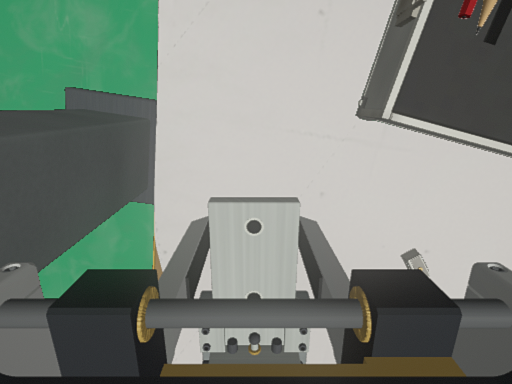

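View pics/s5c.png

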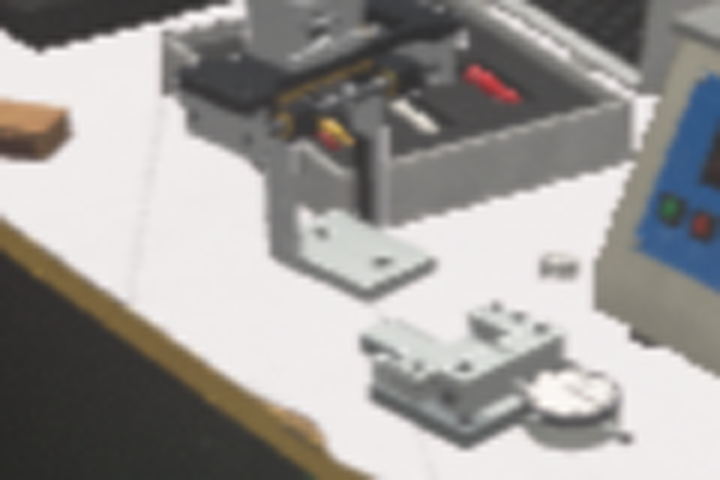

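```bash
python3 - <<'E'
import pickle,cv2
c=pickle.load(open("w5.pkl","rb"))[2][190:380,180:330];cv2.imwrite("pics/w5c.png",cv2.resize(c[:,:,::-1],None,fx=4,fy=3,interpolation=cv2.INTER_CUBIC))
E
```

```text
(no output)
```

View pics/w5c.png

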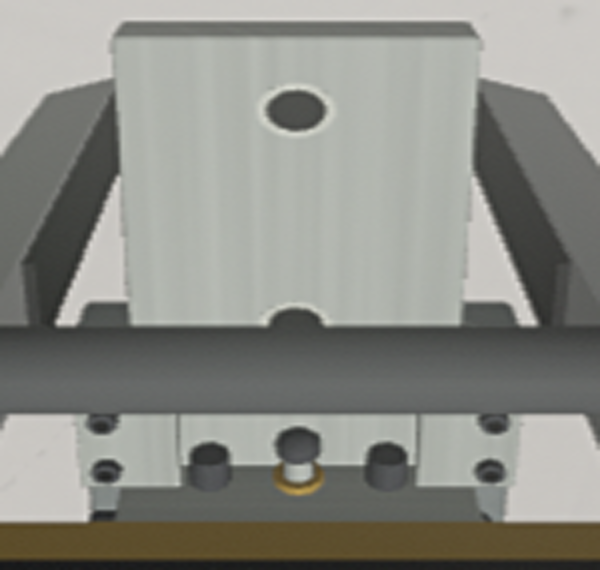

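```bash
cat > tf.py <<'E'
import pickle
from h import *
from scipy.spatial.transform import Rotation as R
def load(t):
    o,m,p,z=pickle.load(open(t+".pkl","rb"));r=R.from_euler('xyz',o['eef_rot']).as_matrix()
    return o,m,p,z,r
def tool(o,r,P): # returns (lateral along jaw y, forward along tool z) mm
    d=P-o['ee_pos'];return np.array([d@r[:,1],d@r[:,2]])*1000
E
python3 - <<'E'
from tf import *
o,m,p,z,r=load("w5")
y=r[:,1];print("tool fwd ang",np.degrees(np.arctan2(r[1,2],r[0,2])), r[:,0])
g=lambda a,b,zz:tool(o,r,ray(m,180+(a-1.5)/4,190+(b-1)/3,zz)).round(1)
print("hole",g(295,110,.062))
for row,a,b in [(45,113,480),(310,130,463),(200,122,472)]:print("edges",g(a,row,.062),g(b,row,.062))
for n,a,b,zz in [("s",(103,423),(494,423),.033),("s",(106,470),(490,470),.033),("pin",(210,460),(386,460),.022)]:
    A,B=g(*a,zz),g(*b,zz);print(n,A,B,"mid",(A+B)/2,"ang",np.degrees(np.arctan2((B-A)[1],(B-A)[0])))
print("plunger",g(298,445,.022))
T=np.array([.4508,.0844,.014]);print("T pred",tool(o,r,T),"O pred",tool(o,r,np.array([.4638,-.004,.014])))
E
```

```text
tool fwd ang -81.66675889396232 [-4.00617629e-04  9.65684697e-05 -9.99999915e-01]
hole [-0.4 -6.2]
edges [-29.7 -21.4] [ 29.5 -21.4]
edges [-29.8  45.5] [29.5 45.5]
edges [-29.9  16.1] [29.8 16.1]
s [-42.5 106.2] [ 43.  106.2] mid [  0.25 106.2 ] ang 0.0
s [-42.7 123.4] [ 43.  123.4] mid [  0.15 123.4 ] ang 0.0
pin [-20.5 130.9] [ 20.8 130.9] mid [  0.15 130.9 ] ang 0.0
plunger [  0.2 125.1]
T pred [ 0.14045437 41.02638237] O pred [  0.19135788 130.37713626]
```

>>> jog_arm:
  rows: [0, 0, -0.012, 0, 0, 0, 1, 0, 0, -0.012, 0, 0, 0, 1, 0, 0, -0.009, 0, 0, 0.1, 1, 0.0012, -0.0059, 0, 0, 0, 1, 0.0009, -0.006, 0, 0, 0, 1, 0, 0, 0, 0, 0, 0, 1, 0, 0, 0, 0, 0, 0, 1]

```text
validation failed for argument at $.ro...
```

```bash
python3 snap.py wrist w6;python3 snap.py side s6; python3 - <<'E'
import pickle,cv2
c=pickle.load(open("s6.pkl","rb"))[2][155:220,200:300];cv2.imwrite("pics/s6c.png",cv2.resize(c[:,:,::-1],None,fx=7,fy=7,interpolation=cv2.INTER_CUBIC))
c=pickle.load(open("w6.pkl","rb"))[2][190:380,180:330];cv2.imwrite("pics/w6c.png",cv2.resize(c[:,:,::-1],None,fx=4,fy=3,interpolation=cv2.INTER_CUBIC))
E
```

```text
5.2833 [0.44465918 0.12543871 0.05134052] jaw 8.42650727504176 0.059235269388128474 [ 0.33293696  1.18316781 -2.05794409] 0.007357370385264987
5.3333 [0.44470327 0.12546813 0.05136377] jaw 8.45226373639518 0.058971427731991356 [ 0.09995106  0.78640418 -2.53734261] 0.005608264499196455
```

View pics/s6c.png

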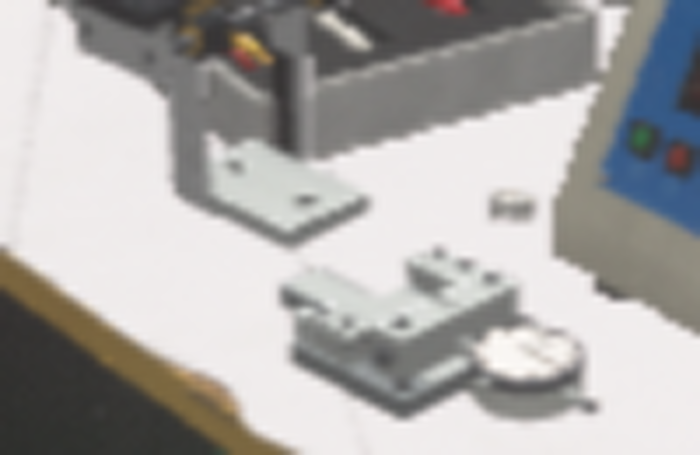

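View pics/w6c.png

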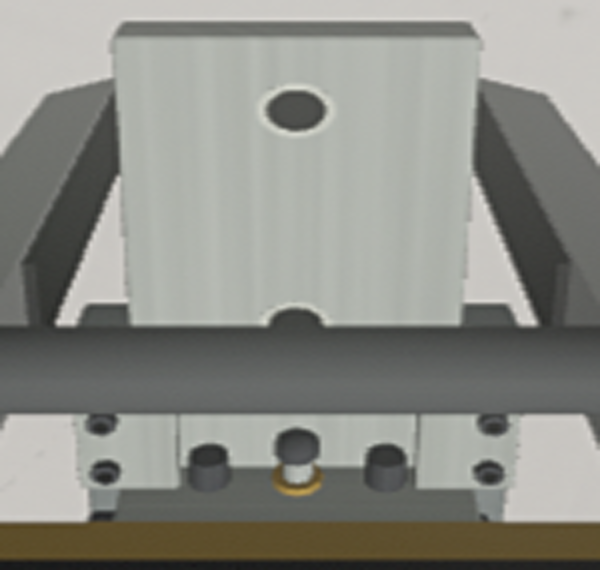

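The move was refused because two of my rows had only six numbers, so the view is unchanged. I'm resending it corrected.

>>> jog_arm:
  rows: [0, 0, -0.012, 0, 0, 0, 1, 0, 0, -0.012, 0, 0, 0, 1, 0, 0, -0.009, 0, 0, 0, 1, 0.0011, -0.0059, 0, 0, 0, 0, 1, 0.0009, -0.006, 0, 0, 0, 0, 1, 0, 0, 0, 0, 0, 0, 1, 0, 0, 0, 0, 0, 0, 1]

```text
time_s: 5.97
ee_pos: [0.4473, 0.1125, 0.019]
eef_rot: [1.61, 1.57, 0.186]
force: [-0.7, -0.5, -4.1]
grip_width: 0.0597
```

```bash
python3 snap.py wrist w7;python3 snap.py side s7; python3 - <<'E'
import pickle,cv2
c=pickle.load(open("s7.pkl","rb"))[2][155:220,200:300];cv2.imwrite("pics/s7c.png",cv2.resize(c[:,:,::-1],None,fx=7,fy=7,interpolation=cv2.INTER_CUBIC))
c=pickle.load(open("w7.pkl","rb"))[2][190:380,180:330];cv2.imwrite("pics/w7c.png",cv2.resize(c[:,:,::-1],None,fx=4,fy=3,interpolation=cv2.INTER_CUBIC))
E
```

```text
5.9667 [0.44734191 0.1125087  0.01901748] jaw 8.381108160575463 0.05966045946274899 [-0.69427838 -0.46842258 -4.07304184] 0.009478121743150629
6.0167 [0.44729877 0.11267835 0.01899866] jaw 8.395047724044192 0.05941084805966732 [ 0.2809349  -0.54990174 -2.95571298] 0.005790538223636586
```

View pics/s7c.png

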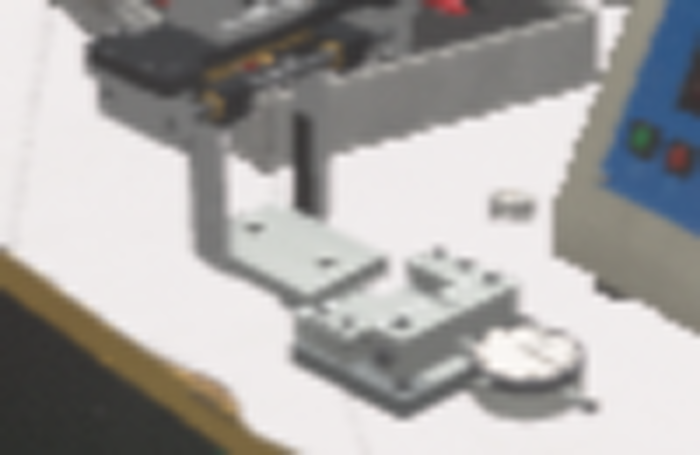

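View pics/w7c.png

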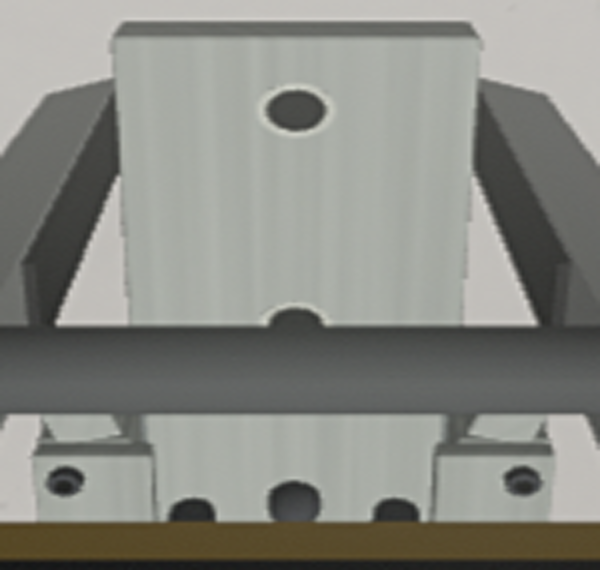

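>>> jog_arm:
  rows: [0, 0, -0.002, 0, 0, 0, 1, 0, 0, -0.001, 0, 0, 0, 1, 0, 0, 0, 0, 0, 0, 1, 0, 0, 0, 0, 0, 0, 1]

```text
time_s: 6.4
ee_pos: [0.4469, 0.1129, 0.0155]
eef_rot: [1.424, 1.571, 0.0]
force: [0.2, -0.0, -1.8]
grip_width: 0.0598
```

>>> jog_arm:
  rows: [0, 0, -0.0005, 0, 0, 0, 1, 0, 0, 0, 0, 0, 0, 1, 0, 0, 0, 0, 0, 0, 1]

```text
time_s: 6.65
ee_pos: [0.447, 0.113, 0.0152]
eef_rot: [1.951, 1.57, 0.528]
force: [-1.5, 2.7, 3.0]
grip_width: 0.0595
```

>>> jog_arm:
  rows: [0.0006, -0.004, 0.0002, 0, 0, 0, 1, 0.0006, -0.004, 0, 0, 0, 0, 1, 0.0006, -0.004, 0, 0, 0, 0, 1, 0.0006, -0.004, 0, 0, 0, 0, 1, 0, 0, 0, 0, 0, 0, 1, 0, 0, 0, 0, 0, 0, 1]

```text
time_s: 7.15
ee_pos: [0.4497, 0.0961, 0.0153]
eef_rot: [0.575, 1.57, -0.849]
force: [1.0, -3.3, 4.8]
grip_width: 0.0592
```

```bash
python3 snap.py wrist w8;python3 snap.py side s8; python3 - <<'E'
import pickle,cv2
c=pickle.load(open("s8.pkl","rb"))[2][155:220,200:300];cv2.imwrite("pics/s8c.png",cv2.resize(c[:,:,::-1],None,fx=7,fy=7,interpolation=cv2.INTER_CUBIC))
c=pickle.load(open("w8.pkl","rb"))[2][190:380,180:330];cv2.imwrite("pics/w8c.png",cv2.resize(c[:,:,::-1],None,fx=4,fy=3,interpolation=cv2.INTER_CUBIC))
E
```

```text
7.15 [0.44968533 0.09610744 0.0153128 ] jaw 8.414594443103258 0.05917211425483664 [ 1.00734569 -3.28641176  4.82896789] 0.005545636035532484
7.2 [0.44964972 0.0962346  0.01531827] jaw 8.422745321370677 0.059089958213800704 [ 0.96741207 -4.80679643  4.85429087] 0.004696861976570374
```

View pics/s8c.png

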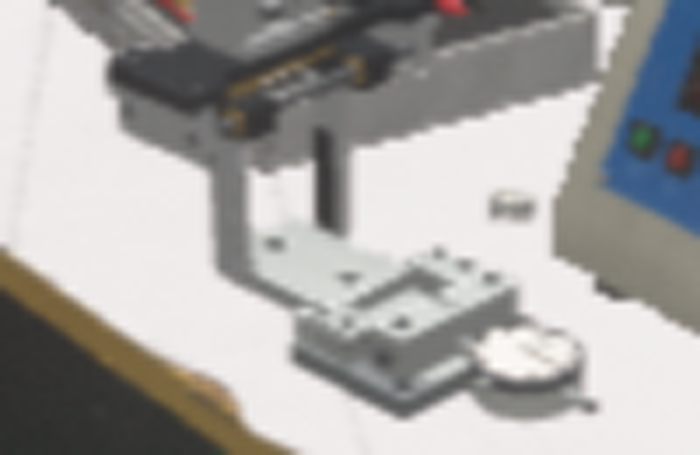

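View pics/w8c.png

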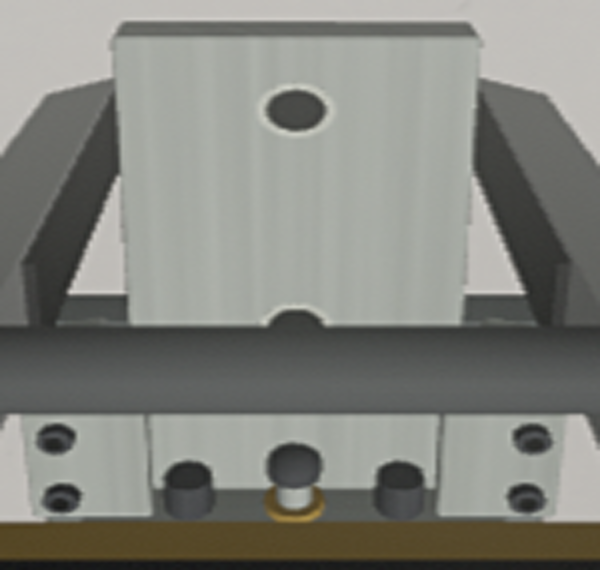

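>>> jog_arm:
  rows: [0.0006, -0.004, 0, 0, 0, 0, 1, 0.0006, -0.004, 0, 0, 0, 0, 1, 0.0006, -0.004, 0, 0, 0, 0, 1, 0.0006, -0.004, 0, 0, 0, 0, 1, 0.0006, -0.004, 0, 0, 0, 0, 1, 0, 0, 0, 0, 0, 0, 1, 0, 0, 0, 0, 0, 0, 1]

```text
time_s: 7.83
ee_pos: [0.4525, 0.0769, 0.0154]
eef_rot: [1.658, 1.57, 0.234]
force: [-0.5, -1.4, 7.5]
grip_width: 0.0592
```

>>> jog_arm:
  rows: [0.0006, -0.004, 0, 0, 0, 0, 1, 0, 0, 0, 0, 0, 0, 1, 0, 0, 0, 0, 0, 0, 1]

```text
time_s: 8.08
ee_pos: [0.4531, 0.073, 0.0154]
eef_rot: [1.971, 1.57, 0.547]
force: [-0.4, 0.2, 7.3]
grip_width: 0.0595
```

```bash
python3 snap.py wrist w9;python3 - <<'E'
import pickle,cv2
c=pickle.load(open("w9.pkl","rb"))[2][190:380,180:330];cv2.imwrite("pics/w9c.png",cv2.resize(c[:,:,::-1],None,fx=4,fy=3,interpolation=cv2.INTER_CUBIC))
E
```

```text
8.0833 [0.4530902  0.07303062 0.01540446] jaw 8.430005057776897 0.05946483586766085 [-0.37168148  0.20818856  7.25033968] 0.0024628853313964504
```

View pics/w9c.png

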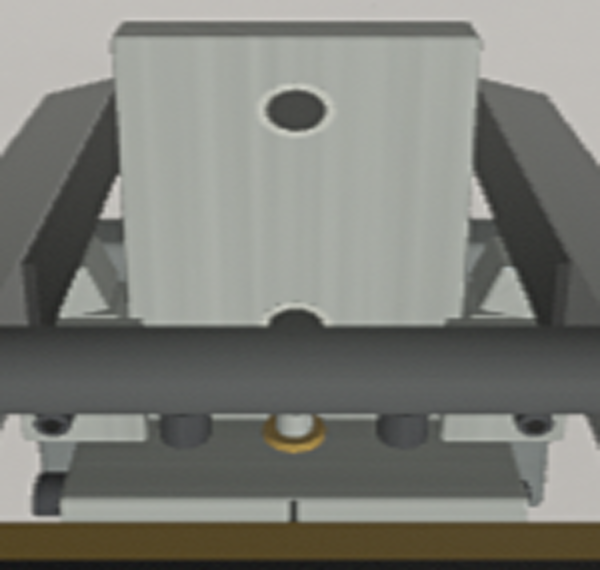

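>>> jog_arm:
  rows: [0.0004, -0.003, 0.0002, 0, 0, 0, 1, 0.0004, -0.003, 0, 0, 0, 0, 1, 0, 0, 0, 0, 0, 0, 1, 0, 0, 0, 0, 0, 0, 1]

```text
time_s: 8.47
ee_pos: [0.4538, 0.0671, 0.0154]
eef_rot: [2.822, 1.57, 1.398]
force: [-0.1, 2.7, 5.2]
grip_width: 0.0596
```

>>> jog_arm:
  rows: [0.0003, -0.002, 0, 0, 0, 0, 1, 0, 0, 0, 0, 0, 0, 1, 0, 0, 0, 0, 0, 0, 1]

```text
time_s: 8.72
ee_pos: [0.454, 0.0654, 0.0154]
eef_rot: [2.972, 1.57, 1.549]
force: [-0.0, 6.1, 5.2]
grip_width: 0.0595
```

>>> jog_arm:
  rows: [0.00015, -0.001, 0, 0, 0, 0, 1, 0, 0, 0, 0, 0, 0, 1, 0, 0, 0, 0, 0, 0, 1]

```text
time_s: 8.97
ee_pos: [0.4541, 0.0645, 0.0154]
eef_rot: [3.025, 1.57, 1.601]
force: [-0.3, 9.4, 5.6]
grip_width: 0.0591
```

>>> jog_arm:
  rows: [0.00015, -0.001, 0, 0, 0, 0, 1, 0, 0, 0, 0, 0, 0, 1, 0, 0, 0, 0, 0, 0, 1]

```text
time_s: 9.22
ee_pos: [0.4542, 0.0637, 0.0154]
eef_rot: [3.043, 1.569, 1.619]
force: [-1.6, 10.8, 5.4]
grip_width: 0.0596
```

>>> jog_arm:
  rows: [0.00015, -0.001, 0, 0, 0, 0, 1, 0, 0, 0, 0, 0, 0, 1, 0, 0, 0, 0, 0, 0, 1]

```text
time_s: 9.47
ee_pos: [0.4544, 0.0627, 0.0154]
eef_rot: [3.071, 1.569, 1.648]
force: [-1.5, 10.2, 5.5]
grip_width: 0.0592
```

```bash
python3 snap.py wrist w10;python3 - <<'E'
import pickle,cv2
c=pickle.load(open("w10.pkl","rb"))[2][190:380,180:330];cv2.imwrite("pics/w10c.png",cv2.resize(c[:,:,::-1],None,fx=4,fy=3,interpolation=cv2.INTER_CUBIC))
E
```

```text
9.4667 [0.4543715  0.06273036 0.01540745] jaw 8.426618678891042 0.05921633663211139 [-1.50735542 10.23812488  5.52258028] 0.001753115226025693
```

View pics/w10c.png

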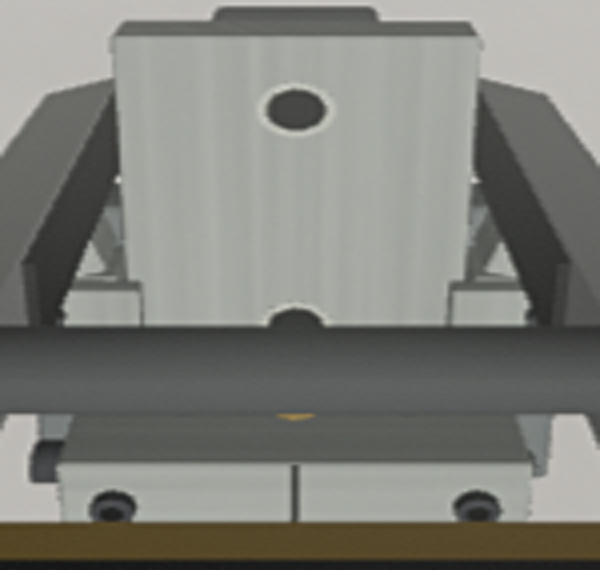

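>>> jog_arm:
  rows: [0.0001, -0.0007, 0, 0, 0, 0, 1, 0, 0, 0, 0, 0, 0, 1, 0, 0, 0, 0, 0, 0, 1]

```text
time_s: 9.77
ee_pos: [0.4545, 0.0621, 0.0154]
eef_rot: [3.068, 1.569, 1.644]
force: [-2.0, 11.7, 5.2]
grip_width: 0.0591
```

>>> jog_arm:
  rows: [0.0001, -0.0007, 0, 0, 0, 0, 1, 0, 0, 0, 0, 0, 0, 1, 0, 0, 0, 0, 0, 0, 1]

```text
time_s: 10.02
ee_pos: [0.4545, 0.062, 0.0154]
eef_rot: [3.095, 1.568, 1.671]
force: [-2.0, 17.8, 6.2]
grip_width: 0.0594
```

>>> jog_arm:
  rows: [0.0001, -0.0007, 0, 0, 0, 0, 1, 0, 0, 0, 0, 0, 0, 1, 0, 0, 0, 0, 0, 0, 1]

```text
time_s: 10.27
ee_pos: [0.4545, 0.0619, 0.0154]
eef_rot: [3.115, 1.567, 1.691]
force: [-3.4, 23.9, 5.8]
grip_width: 0.0596
```

```bash
python3 snap.py wrist w11;python3 snap.py top t11;python3 snap.py side s11;python3 - <<'E'
import pickle,cv2
o,m,p,z=pickle.load(open("s11.pkl","rb"));print(o['moment'])
cv2.imwrite("pics/s11c.png",cv2.resize(p[155:220,200:300][:,:,::-1],None,fx=7,fy=7,interpolation=cv2.INTER_CUBIC))
c=pickle.load(open("w11.pkl","rb"))[2][180:380,180:330];cv2.imwrite("pics/w11c.png",cv2.resize(c[:,:,::-1],None,fx=5,fy=3,interpolation=cv2.INTER_CUBIC))
from tf import *
o,m,p,z,r=load("w11")
b=np.array([.4508,.0844]);print("T pred tool",tool(o,r,np.array([*b,.014])))
g=lambda v,zz:[tool(o,r,ray(m,253,v,zz))[1].round(1) for v in v]
print("row->fwd at .014",g([190,194,197,198,200],.014),"at .026",g([200,202,203,204],.026))
E
```

```text
10.2667 [0.45445999 0.06192044 0.01538966] jaw 8.413591611544433 0.05956380728680086 [-3.43625701 23.94351594  5.82008443] 0.002115763843510211
10.3167 [0.45448855 0.0619353  0.01541148] jaw 8.41893113470812 0.05966583164019219 [-2.16104295 23.6460924   6.17088911] 0.0010428129865069939
10.3667 [0.45445988 0.06193929 0.01539705] jaw 8.41475180867974 0.05935423014256534 [-2.75248448 24.71470882  6.23307337] 0.0016543320077039038
[4.51080082 0.54693038 0.09674595]
T pred tool [ -0.33157266 -22.76806714]
row->fwd at .014 [np.float64(-27.6), np.float64(-24.7), np.float64(-22.5), np.float64(-21.8), np.float64(-20.4)] at .026 [np.float64(-24.5), np.float64(-23.1), np.float64(-22.5), np.float64(-21.8)]
```

View pics/w11c.png

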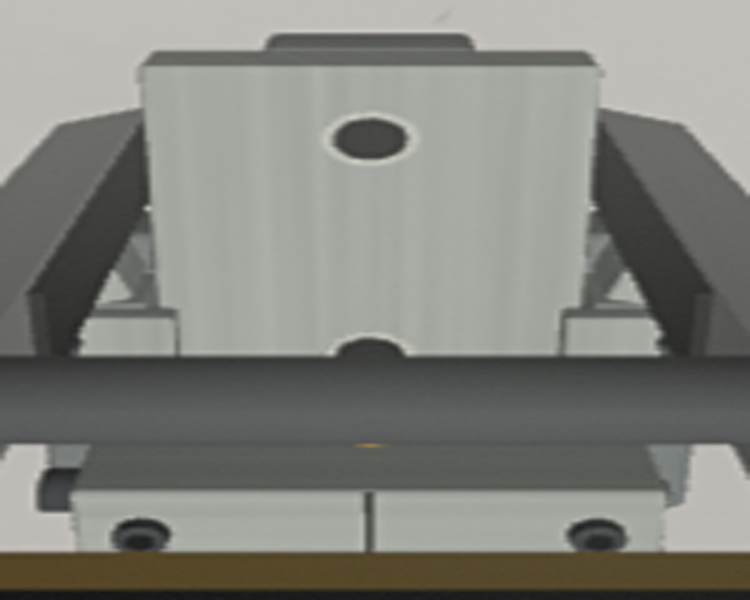

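View pics/s11c.png

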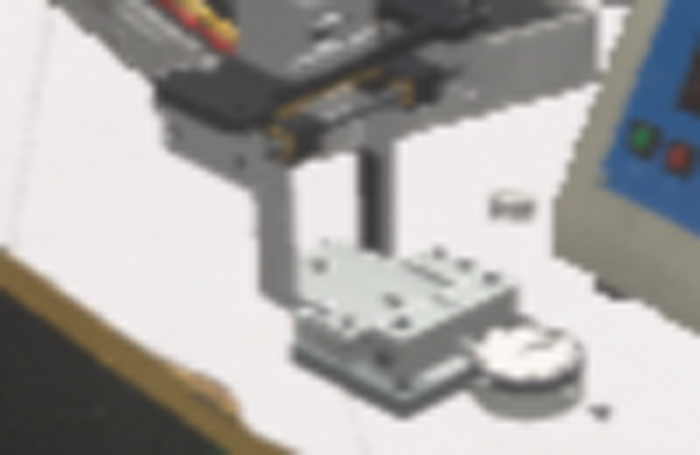

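```bash
python3 - <<'E'
from tf import *
for t in ["w5","w9","w10","w11","t11","s11"]:
    o=load(t)[0];print(t,o['force'].round(1),o['moment'].round(3))
E
```

```text
w5 [ 0.8  1.2 -2.5] [0.022 0.063 0.042]
w9 [-0.4  0.2  7.3] [ 0.046  0.197 -0.038]
w10 [-1.5 10.2  5.5] [1.834 0.257 0.048]
w11 [-3.4 23.9  5.8] [4.541 0.488 0.097]
t11 [-2.2 23.6  6.2] [4.519 0.498 0.019]
s11 [-2.8 24.7  6.2] [4.511 0.547 0.097]
```

>>> jog_arm:
  rows: [0, 0, 0, 0, 0, 0, 1, 0, 0, 0, 0, 0, 0, 1, 0, 0, 0, 0, 0, 0, 1, 0, 0, 0, 0, 0, 0, 1]

```text
time_s: 10.75
ee_pos: [0.4545, 0.0619, 0.0154]
eef_rot: [3.087, 1.567, 1.663]
force: [-1.6, 24.2, 5.9]
grip_width: 0.0592
```

```bash
python3 - <<'E'
from station import ctrl
o=ctrl.get_obs();print(o['time_s'],o['ee_pos'],o['force'],o['moment'],o['grip_width'])
print(ctrl.hand_in())
E
```

```text
10.75 [0.45449707 0.06191881 0.0154165 ] [-1.56484786 24.17171722  5.93093543] [4.53396964 0.52414389 0.06197624] 0.05923456196150125
the job is handed in; nothing more can be done
None
```

The setting plate is in the gauge, home against the stops, and the arm was still holding it there with a steady push of about 24 N when I handed in at 10.75 s.

I gripped the plate across its 60 mm width, behind its middle, with a 50 N squeeze. I laid it on the tongue, slid it into the slot and pressed it past the plunger.

**Last checks:**
- **Home:** the last two 0.7 mm push steps moved the plate only about 0.1 mm each while the force rose from 12 to 24 N. The plate's rear edge was flush with the tongue end to about 0.5 mm, as it should be when home. The tool stopped within 0.4 mm of where the camera measurements put the stops.
- **Square:** the turning moment about the vertical was about 0.02 to 0.1 N m, against about 0.3 expected if only one stop were touching. The gripper's angle agreed with the gauge's to about 0.1°. I inferred contact with both stops from these, as the stop faces were hidden behind the wrist bar.
- **Holding:** force and position stayed steady over the last 0.5 s.

One move was refused because I had mistyped its rows; nothing moved, and I sent it again corrected. Nothing disagreed in the checks I made. I did not take a closing picture of the pot, tile and sanding block, but I never moved the gripper near them.

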